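Park the roller press with its pointer up

ROBOT

A 6-joint arm with a two-finger parallel gripper is mounted at the origin on the work surface. World frame = base frame: x ahead of the robot, y to its left, z up, the work surface at z = 0. Lengths are in m, angles in rad, forces in N, time in s.
With the tool pointing down it reaches from about 0.4 to 0.825 m from the base axis. Payload 7 kg.
Tool frame: the origin (TCP) lies midway between the tips of the shut fingers; the grasp point (between the pads) lies 19 mm behind it (bot.grasp_offset is the distance from the TCP to the grasp point, in m); z points along the fingers, y is the line along which they close (so a half turn about z gives the same grasp; the last joint's range is limited). The gripper opens to 88 mm and grips with 3 to 60 N. Pads are 19 mm wide; open, the fingers measure 130 mm over their backs; the gripper's body (78 mm by 193 mm) begins 47 mm behind the grasp point.
Start: joints at [-1.001, 0.359, 0.012, 0, -1.224, -0.288], TCP at [0.188, -0.648, 0.227] pointing down, gripper open.
Joint ranges: [-3.07, 3.07], [-1.43, 2.12], [-1.02, 1.25], [-3.03, 1.67], [-3.05, -0], [-3.03, 3.03]. Speed limits (rad/s): [2.39, 2.39, 3.01, 3.14, 3.14, 3.14].

INTERFACE

Orientations are given as a unit quaternion [w, x, y, z].
In Python, from bench import bot, imaging gives the robot as it stands.
- The arm moves only by the tool arm_command, never from a script. Its argument "deltas" is one flat list of numbers, 4 for each row, row after row: the shift along the tool's x, y, z in m, then the turn about the tool's z in rad. A call has exactly 5 rows; each row is the pose to reach, as a shift and turn from the pose commanded when the call began, along the tool's axes at that moment; what a row does not reach only later rows make up. A row lasts 1/12 s, in which the tool goes at most 41.7 mm and 7.16 degrees, less where a joint would pass 70% of its speed; a pose out of reach is approached as far as the arm can. A call with a gripper value outside its range is refused whole. "fingers" is the opening, from 0 (shut) to 1 (fully open), set as the call begins (left out, the last holds). The fingers move at their own pace and stop on an object; the grip force is fixed at half the most. Time passes only in rows, so rows that repeat a pose let the fingers close, or fill a call up. It gives the time, the measured TCP pose, the force, the opening and the grip force at its end, in the units of the state.
- bot.observe(): the state, without advancing time (a new reading comes with each control period).
- imaging.grab_frame(name): name is "side" or "top"; returns the picture (480x640x3 uint8, red, green, blue); there is no depth.
- imaging.calibration(name): a dict with "camera_matrix" (3x3 intrinsics, pixels), "extrinsics" (4x4, takes a point from camera to world coordinates). Camera axes: x right, y down, z forward; pixel columns grow to the right and rows downward; lengths in m; the calibration is good to about 2 mm. A picture is of the moment at which its call begins. calibration takes no time and is no camera call.
- bot.sign_off(): hands the job in; it is judged then, once.
The state is a dict: "t": time; "joints": joint angles; "joint_vel": joint speeds; "effort": joint torques, N m; "tcp_pos": TCP position; "tcp_rot": TCP orientation; "contact_force": force on the tool from outside, world axes, zero at the start; "torque": the same for the moment, N m; "gripper_width": finger opening in m; "gripper_force": force on a finger pad.
Only numpy, scipy, OpenCV 4.12 (cv2) and the standard library are available. Lean on these libraries where they do the work, as an engineer would, in place of code of your own. Each camera call takes 0.05 s, during which the arm holds its last target. There are 200 camera calls.

TASK

Bring the leather roller press to its loading position: push the black-gripped spokes of its star wheel round with the fingertips, spoke by spoke as many as it takes, gently, without knocking or forcing them, until the orange pointer on the wheel points straight up, then leave the wheel standing still there. Do not touch the orange pointer itself, and leave the jar, the thread spool and the wax block where they are.

Things in the scene. Friction and masses are not known exactly. Their poses are not given: they have to be found in the camera images.
- hub (a point): Centre of the star wheel, 140 mm above the bench, on the fixed press frame (does not turn): x runs along the shaft out of the wheel's face (roughly away from the robot), y is level across the wheel, z up. The wheel turns in the y-z plane. The bolted-down green press (170 x 240 mm base, 201 mm high) lies on the -x side, its upright 40 mm behind the wheel's middle plane
- star_wheel (a joint): Turn of the star wheel about the hub's x axis, rad: 0 (or any whole turn, 6.283) when the orange pointer is straight up; growing values carry the pointer from up towards the hub's -y side. It turns both ways, more than a whole turn, with a light drag of 0.2 N m, and stays where it is left. Hub disc 54 mm across, 24 mm thick
- spokes: Five spokes as one piece, turning with the wheel, 72 degrees apart, at 36, 108, 180, 252 and 324 degrees from the pointer (which is midway between two). Each is a 12 mm steel rod with a black round-ended grip, 18 mm thick, from 66 to 120 mm from the axis. No rim: the spaces between them are open from above. Origin at the hub's centre, z along the pointer
- pointer: Orange arrow in the same plane as the spokes, reaching only 65 mm from the axis (so it ends short of the black grips), up to 30 mm wide, with an orange stripe on the face of the hub continuing it to the axis; origin on the axis at the hub's centre, its z axis points along the arrow. Not to be touched
- dye_jar: Amber jar with black cap, 52 mm across, 70 mm high, loose, standing near the press; origin at the centre of its underside. Bystander
- thread_spool: Spool of blue thread with wooden ends, 42 mm across, 50 mm high, loose, standing near the press; origin at the centre of its underside. Bystander
- beeswax: Yellow wax block 50 x 35 x 22 mm, loose, lying near the press; origin at the centre of its underside. Bystander

How it is judged:
At the end, for the whole second after the job is handed in: The orange pointer is within 0.1 rad (about 6 degrees) of straight up, the wheel is at rest (under 0.05 rad/s), and jar, spool and wax block are within 25 mm of where they began (angle between pointer's own z axis and vertical below 0.1 rad and velocity of joint star_wheel between -0.05 and 0.05 rad/s and distance of each of dye_jar, thread_spool, beeswax from where it was at the start of the episode below 0.025 m); the robot touches nothing.
It fails at once if a bystander (jar, spool or wax block) is knocked, carried or lifted more than 25 mm (distance of any of dye_jar, thread_spool, beeswax from where it was at the start of the episode above 0.025 m).
It fails at once if the orange pointer is touched (over 1 N) (contact force between any of the fingers, the arm and pointer above 1 N).
It fails at once if the spokes are knocked, squeezed or forced hard (over 60 N) (contact force between the fingers and spokes above 60 N).
It also fails if it takes over 64 s, if anything falls off the work surface, if the arm or the gripper's body presses on something with over 40 N, if the wrist force passes 120 N, or if a joint passes its speed limit or range.

## Working session

There is one attempt and no reset: what is moved stays moved. The work goes in short steps, Python scripts to look and compute and a tool call to move; the robot and the scene stay as the last step left them, time stands still between calls to the robot, and variables do not carry over. Pictures are saved under pics/ and viewed, at most 10 in all, crops included, and the job is handed in when it is done.

Besides the shell and the picture viewer there is one more tool, called after "Emit:" as a command line: name --argument value ..., lists and objects as JSON in quotes. arm_command: Moves the arm, as the interface text tells. Its arguments: {"type":"object","properties":{"deltas":{"type":"array"},"fingers":{"type":"number"}},"required":["deltas"]}

```bash
mkdir -p pics; python3 - <<'E'
from bench import bot, imaging
import cv2, numpy as np
for n in("side","top"):
    im=imaging.grab_frame(n); cv2.imwrite(f"pics/{n}0.png",im[:,:,::-1])
    c=imaging.calibration(n); print(n,np.round(c["camera_matrix"],1).tolist(),np.round(c["extrinsics"],3).tolist())
s=bot.observe(); print(s["t"],s["tcp_pos"],s["tcp_rot"],s["gripper_width"])
E
```

```text
side [[433.5, 0.0, 313.6], [0.0, 433.5, 238.1], [0.0, 0.0, 1.0]] [[0.97, -0.13, 0.207, 0.423], [-0.243, -0.57, 0.785, -0.542], [0.016, -0.812, -0.584, 0.554], [0.0, 0.0, 0.0, 1.0]]
top [[582.3, 0.0, 318.6], [0.0, 582.3, 240.4], [0.0, 0.0, 1.0]] [[0.012, -0.993, 0.115, 0.45], [-1.0, -0.012, -0.003, 0.026], [0.004, -0.114, -0.993, 1.33], [0.0, 0.0, 0.0, 1.0]]
0.1 [ 0.1875565  -0.64797232  0.22571773] [-1.80035036e-04 -1.40387545e-01  9.90096347e-01  7.27449752e-04] 0.08790400012997748
```

View pics/side0.png

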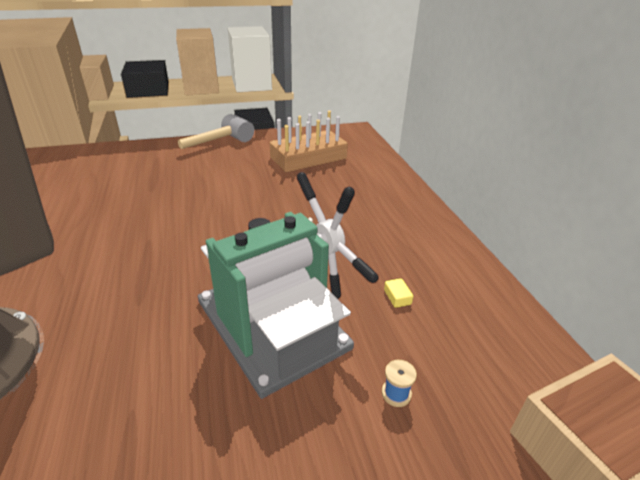

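View pics/top0.png

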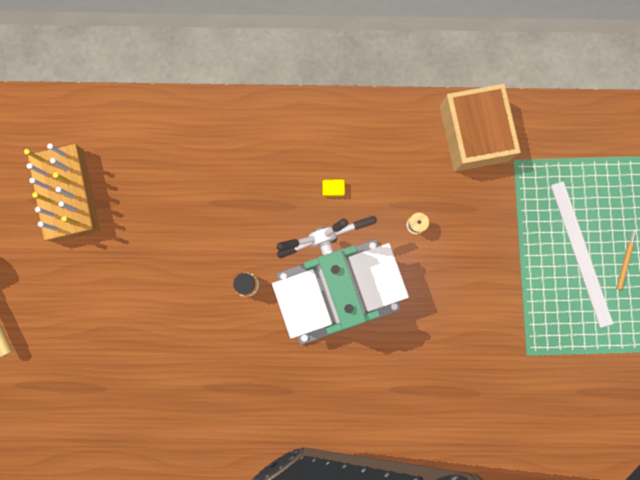

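The side view shows the wheel hub near (330,238), with grips near (305,187), (345,200), (366,270) and (335,287). The fifth spoke and the pointer are hidden or faint. The top view shows the hub near (323,237), the grips on a line from (288,247) to (366,222), wax at (333,188), spool at (418,223) and jar at (246,285). I'll enlarge both around the wheel.

```bash
cat > h.py <<'E'
import numpy as np, cv2
from bench import bot, imaging
def cam(n):
    c=imaging.calibration(n); return np.array(c["camera_matrix"]),np.array(c["extrinsics"])
def ray(n,uv):
    K,E=cam(n); d=E[:3,:3]@np.linalg.solve(K,[uv[0],uv[1],1.]); return E[:3,3],d
def onz(n,uv,z):
    o,d=ray(n,uv); return o+d*(z-o[2])/d[2]
def onplane(n,uv,p,nrm):
    o,d=ray(n,uv); return o+d*((p-o)@nrm)/(d@nrm)
def proj(n,p):
    K,E=cam(n); q=K@(E[:3,:3].T@(np.array(p)-E[:3,3])); return q[:2]/q[2]
E
python3 - <<'E'
from h import *
s=cv2.imread("pics/side0.png");t=cv2.imread("pics/top0.png")
a=cv2.resize(s[160:310,270:390],None,fx=3.3,fy=3.3,interpolation=cv2.INTER_CUBIC)
b=cv2.resize(t[205:265,265:385],None,fx=3.3,fy=3.3,interpolation=cv2.INTER_CUBIC)
o=np.zeros((max(len(a),len(b)),a.shape[1]+b.shape[1],3),np.uint8);o[:len(a),:a.shape[1]]=a;o[:len(b),a.shape[1]:]=b
cv2.imwrite("pics/c0.png",o)
for n,im in(("side",s),("top",t)):
    h=cv2.cvtColor(im,cv2.COLOR_BGR2HSV);m=cv2.inRange(h,(5,200,190),(18,255,255))
    k,_,st,ce=cv2.connectedComponentsWithStats(m);print(n,[(x.tolist(),np.round(y).tolist()) for x,y in zip(st[1:],ce[1:]) if x[4]>3][:15])
h=onz("top",(322,237),.14);print("hub",h)
# axis direction: grips
for uv in((288,247),(366,222)):print(onz("top",uv,.14))
for n,uv,z in(("jar",(246,284),.07),("spool",(419,223),.05),("wax",(333,188),.02)):print(n,onz("top",uv,z))
for uv in ((395,246),(284,276),(407,298),(273,283),(306,340)):print(onz("top",uv,.02))
E
```

```text
side []
top []
hub [0.59487185 0.01563753 0.14      ]
[0.57332771 0.08526181 0.14      ]
[ 0.62719164 -0.07491811  0.14      ]
jar [0.49916664 0.17796712 0.07      ]
spool [ 0.63975802 -0.20039733  0.05      ]
wax [ 0.72271861 -0.009362    0.02      ]
[ 0.59092126 -0.15090728  0.02      ]
[0.52005871 0.09905589 0.02      ]
[ 0.47405531 -0.17741693  0.02      ]
[0.50405635 0.12345801 0.02      ]
[0.37856613 0.04758635 0.02      ]
```

View pics/c0.png

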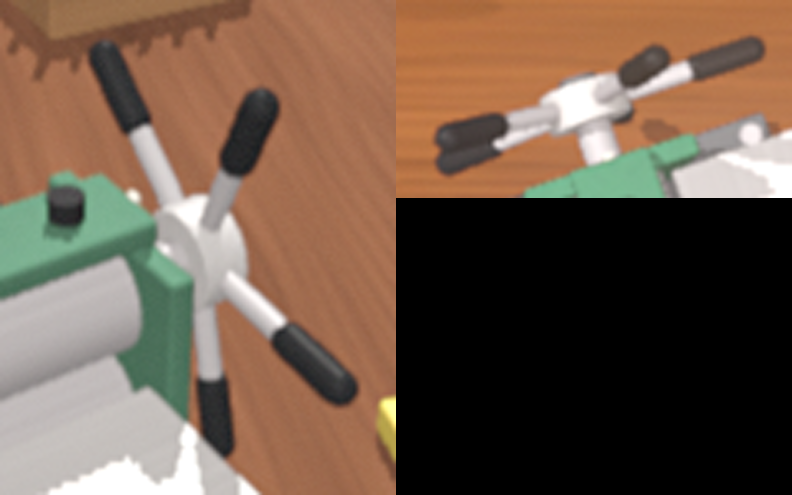

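The crops show four grips. Their full-image tips in the side view are about (301,175), (351,190), (374,279) and (337,294). The fifth spoke and the pointer are hidden behind the green frame. Next I'll compute the spoke angles in the wheel plane.

```bash
python3 - <<'E'
from h import *
yaw=np.arctan2(.071,.25)
n=np.array([np.cos(yaw),np.sin(yaw),0]);y=np.array([-np.sin(yaw),np.cos(yaw),0])
# hub: centre by side/top rays
o1,d1=ray("side",(270+207/3.3,160+250/3.3));o2,d2=ray("top",(265+(592-396)/3.3,205+102/3.3))
t=np.linalg.lstsq(np.c_[d1,-d2],o2-o1,rcond=None)[0];print("hub tri",o1+t[0]*d1,o2+t[1]*d2)
hub=onz("top",(265+(592-396)/3.3,205+102/3.3),.16);hub[2]=.14
print(hub,yaw)
def ang(p):
    q=p-hub;return np.round([np.degrees(np.arctan2(-q@y,q[2])),np.hypot(q@y,q[2])],3)
for c in((120,88),(250,132),(315,365),(215,418)):
    print("side",ang(onplane("side",(270+c[0]/3.3,160+c[1]/3.3),hub,n)))
# tops with 3D -> pixel check
for a in range(0,360,30):
    p=hub+.093*(-np.sin(np.radians(a))*y+[0,0,np.cos(np.radians(a))]);print(a,np.round(proj("side",p)),np.round(proj("top",p)))
print(proj("side",hub))
s=bot.observe();from scipy.spatial.transform import Rotation as R
q=s["tcp_rot"];print(R.from_quat([q[1],q[2],q[3],q[0]]).as_matrix().round(3))
E
```

```text
hub tri [0.60056091 0.00992841 0.14289063] [0.59689561 0.01076343 0.1424279 ]
[0.59472905 0.01099104 0.14      ] 0.276714036655322
side [-53.705   0.096]
side [23.476  0.1  ]
side [87.869  0.102]
side [1.63443e+02 9.20000e-02]
0 [331. 187.] [325. 231.]
30 [348. 209.] [348. 226.]
60 [359. 240.] [364. 224.]
90 [362. 269.] [368. 225.]
120 [355. 287.] [360. 230.]
150 [342. 291.] [344. 236.]
180 [327. 280.] [324. 242.]
210 [314. 260.] [303. 247.]
240 [305. 235.] [288. 250.]
270 [302. 211.] [281. 249.]
300 [305. 191.] [285. 245.]
330 [316. 182.] [301. 238.]
[329.06220176 237.28200967]
[[-0.961 -0.278 -0.001]
 [-0.278  0.961  0.001]
 [ 0.     0.001 -1.   ]]
```

Emit:
arm_command --deltas '[0, 0, -0.04, 0, 0, 0, -0.08, 0, -0.028, 0.0256, -0.085, 0, -0.056, 0.0512, -0.085, 0, -0.084, 0.0768, -0.085, 0]' --fingers 0

```text
t: 0.52
tcp_pos: [0.2473, -0.5504, 0.3117]
tcp_rot: [0.0, -0.14, 0.99, -0.0]
contact_force: [1.0, 0.4, -0.9]
gripper_width: 0.0599
gripper_force: 0.0
```

Emit:
arm_command --deltas '[-0.028, 0.0256, 0, 0, -0.056, 0.0512, 0, 0, -0.084, 0.0768, 0, 0, -0.112, 0.1024, 0, 0, -0.14, 0.128, 0, 0]'

```text
t: 0.93
tcp_pos: [0.3463, -0.3876, 0.3114]
tcp_rot: [-0.0, -0.14, 0.99, 0.0]
contact_force: [1.2, -1.6, -0.5]
gripper_width: 0.0265
gripper_force: 0.0
```

Emit:
arm_command --deltas '[-0.028, 0.0256, 0, 0, -0.056, 0.0512, 0, 0, -0.084, 0.0768, 0, 0, -0.112, 0.1024, 0, 0, -0.14, 0.128, 0, 0]'

```text
t: 1.35
tcp_pos: [0.4451, -0.2256, 0.3116]
tcp_rot: [0.0, -0.14, 0.99, 0.0]
contact_force: [0.5, -0.3, 0.3]
gripper_width: 0.0004
gripper_force: 0.0
```

Emit:
arm_command --deltas '[-0.028, 0.0256, 0, 0, -0.056, 0.0512, 0, 0, -0.084, 0.0768, 0, 0, -0.112, 0.1024, 0, 0, -0.14, 0.128, 0, 0]'

```text
t: 1.77
tcp_pos: [0.544, -0.0637, 0.3115]
tcp_rot: [-0.0, -0.141, 0.99, 0.0]
contact_force: [1.0, -0.5, 0.1]
gripper_width: 0.0007
gripper_force: 0.0
```

Emit:
arm_command --deltas '[-0.027, 0.024, 0, 0, -0.054, 0.048, 0, 0, -0.072, 0.064, 0, 0, -0.072, 0.064, 0, 0, -0.072, 0.064, 0, 0]'

```text
t: 2.18
tcp_pos: [0.5952, 0.0172, 0.3103]
tcp_rot: [-0.001, -0.141, 0.99, -0.0]
contact_force: [-0.0, -0.9, -0.7]
gripper_width: 0.0008
gripper_force: 0.0
```

```bash
python3 - <<'E'
from h import *
s=imaging.grab_frame("side")[:,:,::-1];t=imaging.grab_frame("top")[:,:,::-1]
a=cv2.resize(s[90:310,250:390],None,fx=2.7,fy=2.7,interpolation=cv2.INTER_CUBIC)
b=cv2.resize(t[190:300,255:395],None,fx=2.7,fy=2.7,interpolation=cv2.INTER_CUBIC)
o=np.zeros((len(a),a.shape[1]+b.shape[1],3),np.uint8);o[:,:a.shape[1]]=a;o[:len(b),a.shape[1]:]=b
cv2.imwrite("pics/c1.png",o); print(bot.observe()["tcp_pos"])
E
```

```text
[0.59464523 0.01571231 0.31115218]
```

View pics/c1.png

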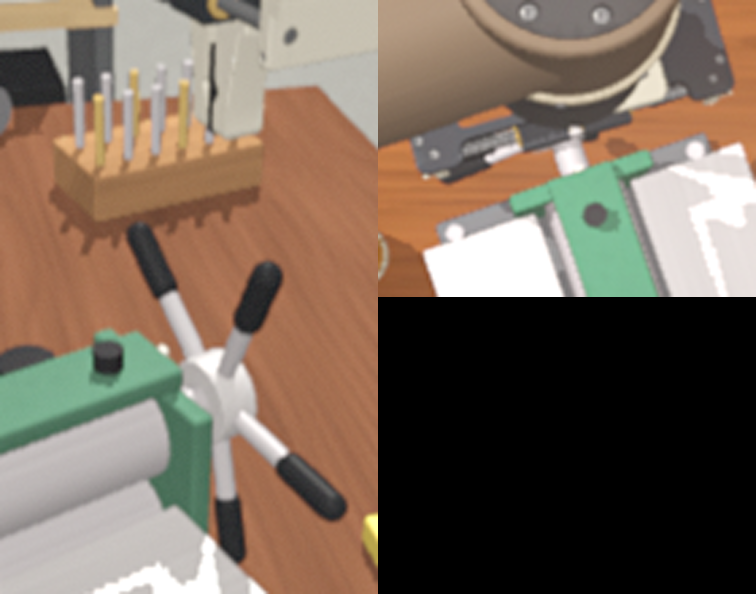

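The side crop shows the shut fingertips hanging above the wheel at about (235,130). All spokes are still in place and the path down on the +y side of the upper-right spoke is clear. Next I'll descend into that gap.

Emit:
arm_command --deltas '[0, 0.008, 0, 0, 0, 0.008, 0.02, 0, 0, 0.008, 0.04, 0, 0, 0.008, 0.06, 0, 0, 0.008, 0.075, 0]'

```text
t: 2.7
tcp_pos: [0.5917, 0.0231, 0.2355]
tcp_rot: [-0.0, -0.14, 0.99, 0.0]
contact_force: [-0.2, -0.5, -0.7]
gripper_width: 0.0004
gripper_force: 0.0
```

Emit:
arm_command --deltas '[0, -0.003, 0, 0, 0, -0.006, 0, 0, 0, -0.009, 0, 0, 0, -0.012, 0, 0, 0, -0.015, 0, 0]'

```text
t: 3.12
tcp_pos: [0.5976, 0.0088, 0.2379]
tcp_rot: [0.001, -0.14, 0.99, 0.0]
contact_force: [-1.0, 0.7, 0.3]
gripper_width: 0.0004
gripper_force: 0.0
```

Emit:
arm_command --deltas '[0, -0.005, 0, 0, 0, -0.01, 0, 0, 0, -0.016, 0.001, 0, 0, -0.022, 0.002, 0, 0, -0.028, 0.004, 0]'

```text
t: 3.53
tcp_pos: [0.6051, -0.018, 0.2325]
tcp_rot: [0.0, -0.14, 0.99, 0.0]
contact_force: [0.1, 2.3, -0.8]
gripper_width: 0.0
gripper_force: 1.0
```

Emit:
arm_command --deltas '[0, -0.005, 0.003, 0, 0, -0.01, 0.007, 0, 0, -0.015, 0.011, 0, 0, -0.019, 0.015, 0, 0, -0.023, 0.019, 0]'

```text
t: 3.95
tcp_pos: [0.6114, -0.0404, 0.2133]
tcp_rot: [0.0, -0.14, 0.99, -0.0]
contact_force: [0.2, 1.3, 2.5]
gripper_width: 0.0006
gripper_force: 1.2
```

```bash
python3 - <<'E'
from h import *
s=imaging.grab_frame("side")[:,:,::-1];t=imaging.grab_frame("top")[:,:,::-1]
a=cv2.resize(s[90:310,250:390],None,fx=2.7,fy=2.7,interpolation=cv2.INTER_CUBIC)
b=cv2.resize(t[190:300,255:395],None,fx=2.7,fy=2.7,interpolation=cv2.INTER_CUBIC)
o=np.zeros((len(a),a.shape[1]+b.shape[1],3),np.uint8);o[:,:a.shape[1]]=a;o[:len(b),a.shape[1]:]=b
cv2.imwrite("pics/c2.png",o); print(bot.observe()["tcp_pos"])
E
```

```text
[ 0.61062552 -0.04058596  0.21242226]
```

View pics/c2.png

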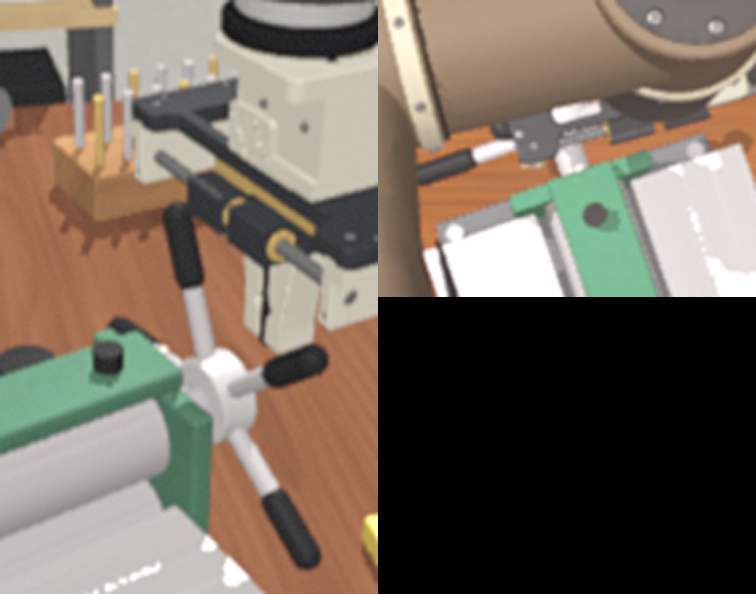

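The side crop shows the fingers resting on the pushed spoke, whose grip is at (297,366). It now stands at about 50°. The next spoke's grip is at (186,255), about -23°. I'll lift, go over that spoke and come down behind it.

Emit:
arm_command --deltas '[0, 0.003, -0.03, 0, 0, 0.003, -0.065, 0, 0, 0.003, -0.098, 0, 0, 0.038, -0.098, 0, 0, 0.073, -0.098, 0]'

```text
t: 4.47
tcp_pos: [0.5913, 0.0299, 0.3134]
tcp_rot: [0.001, -0.139, 0.99, 0.0]
contact_force: [1.6, 0.4, -0.1]
gripper_width: 0.0007
gripper_force: 0.0
```

Emit:
arm_command --deltas '[0, 0.035, 0, 0, 0, 0.064, 0, 0, 0, 0.064, 0.02, 0, 0, 0.064, 0.05, 0, 0, 0.064, 0.083, 0]'

```text
t: 4.88
tcp_pos: [0.573, 0.0928, 0.2287]
tcp_rot: [0.001, -0.141, 0.99, 0.0]
contact_force: [0.5, -0.1, -1.8]
gripper_width: 0.0005
gripper_force: 0.0
```

Emit:
arm_command --deltas '[0, -0.003, 0, 0, 0, -0.006, 0, 0, 0, -0.009, 0, 0, 0, -0.012, 0, 0, 0, -0.015, 0, 0]'

```text
t: 5.3
tcp_pos: [0.5785, 0.0776, 0.2308]
tcp_rot: [0.002, -0.14, 0.99, 0.001]
contact_force: [0.1, 2.8, 3.1]
gripper_width: 0.0007
gripper_force: 1.7
```

Emit:
arm_command --deltas '[0, -0.006, -0.001, 0, 0, -0.012, -0.002, 0, 0, -0.018, -0.003, 0, 0, -0.024, -0.004, 0, 0, -0.03, -0.005, 0]'

```text
t: 5.72
tcp_pos: [0.5859, 0.0479, 0.2339]
tcp_rot: [0.0, -0.14, 0.99, 0.0]
contact_force: [1.9, 2.5, 1.5]
gripper_width: 0.0002
gripper_force: 1.2
```

Emit:
arm_command --deltas '[0, -0.006, -0.001, 0, 0, -0.012, -0.002, 0, 0, -0.018, -0.003, 0, 0, -0.024, -0.003, 0, 0, -0.03, -0.003, 0]'

```text
t: 6.13
tcp_pos: [0.5938, 0.0191, 0.2362]
tcp_rot: [-0.0, -0.14, 0.99, 0.0]
contact_force: [0.7, 3.1, -0.1]
gripper_width: 0.0006
gripper_force: 1.1
```

Emit:
arm_command --deltas '[0, -0.006, 0, 0, 0, -0.012, 0, 0, 0, -0.018, 0.001, 0, 0, -0.024, 0.002, 0, 0, -0.03, 0.004, 0]'

```text
t: 6.55
tcp_pos: [0.6025, -0.0096, 0.2326]
tcp_rot: [0.0, -0.14, 0.99, 0.0]
contact_force: [0.8, 2.1, -0.2]
gripper_width: 0.0002
gripper_force: 1.1
```

Emit:
arm_command --deltas '[0, -0.006, 0.003, 0, 0, -0.012, 0.006, 0, 0, -0.018, 0.01, 0, 0, -0.023, 0.014, 0, 0, -0.028, 0.019, 0]'

```text
t: 6.97
tcp_pos: [0.6106, -0.0367, 0.2137]
tcp_rot: [0.0, -0.14, 0.99, -0.0]
contact_force: [1.3, 0.4, 3.1]
gripper_width: 0.0004
gripper_force: 1.2
```

```bash
python3 - <<'E'
from h import *
s=imaging.grab_frame("side")[:,:,::-1];t=imaging.grab_frame("top")[:,:,::-1]
a=cv2.resize(s[90:310,250:390],None,fx=2.7,fy=2.7,interpolation=cv2.INTER_CUBIC)
b=cv2.resize(t[190:300,255:395],None,fx=2.7,fy=2.7,interpolation=cv2.INTER_CUBIC)
o=np.zeros((len(a),a.shape[1]+b.shape[1],3),np.uint8);o[:,:a.shape[1]]=a;o[:len(b),a.shape[1]:]=b
cv2.imwrite("pics/c3.png",o); print(bot.observe()["tcp_pos"])
E
```

```text
[ 0.60950292 -0.03697379  0.21237909]
```

View pics/c3.png

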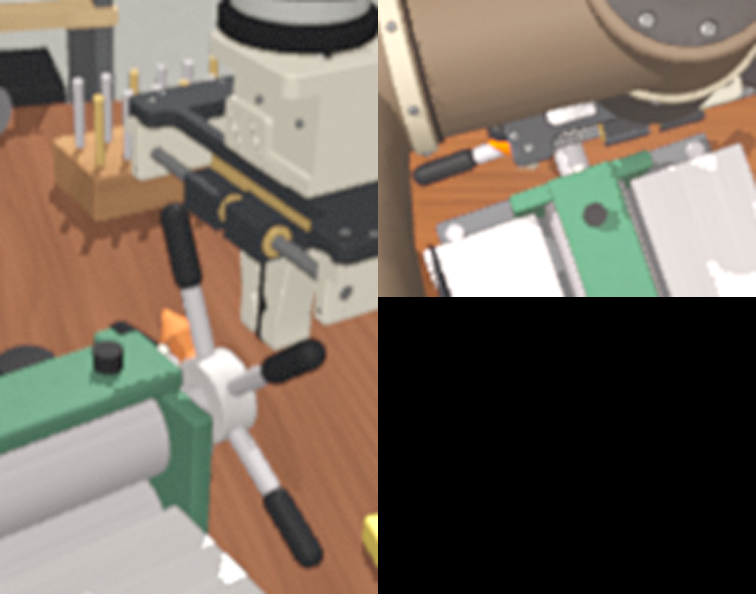

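The crop now shows the orange pointer at (177,332), left of the upper spoke whose grip is at (181,245). That puts the pointer at about -60° and the spoke at about -24°. I'll repeat the move behind that spoke, keeping the fingertips above 225 mm so they stay clear of the pointer.

Emit:
arm_command --deltas '[0, 0.003, -0.03, 0, 0, 0.003, -0.065, 0, 0, 0.003, -0.098, 0, 0, 0.038, -0.098, 0, 0, 0.073, -0.098, 0]'

```text
t: 7.48
tcp_pos: [0.5901, 0.0336, 0.3134]
tcp_rot: [0.001, -0.139, 0.99, 0.0]
contact_force: [0.6, 0.8, -0.8]
gripper_width: 0.0005
gripper_force: 0.0
```

Emit:
arm_command --deltas '[0, 0.035, 0, 0, 0, 0.062, 0, 0, 0, 0.062, 0.02, 0, 0, 0.062, 0.05, 0, 0, 0.062, 0.083, 0]'

```text
t: 7.9
tcp_pos: [0.5724, 0.0945, 0.2287]
tcp_rot: [0.001, -0.141, 0.99, 0.0]
contact_force: [1.0, -0.5, -1.1]
gripper_width: 0.0007
gripper_force: 0.0
```

Emit:
arm_command --deltas '[0, -0.003, 0, 0, 0, -0.006, 0, 0, 0, -0.009, 0, 0, 0, -0.012, 0, 0, 0, -0.015, 0, 0]'

```text
t: 8.32
tcp_pos: [0.578, 0.0795, 0.2308]
tcp_rot: [0.002, -0.14, 0.99, 0.001]
contact_force: [-0.3, 3.0, 3.1]
gripper_width: 0.0008
gripper_force: 1.7
```

Emit:
arm_command --deltas '[0, -0.006, -0.001, 0, 0, -0.012, -0.002, 0, 0, -0.018, -0.003, 0, 0, -0.024, -0.004, 0, 0, -0.03, -0.005, 0]'

```text
t: 8.73
tcp_pos: [0.5853, 0.0499, 0.2339]
tcp_rot: [0.0, -0.14, 0.99, 0.0]
contact_force: [0.7, 3.0, 1.1]
gripper_width: 0.0007
gripper_force: 1.2
```

Emit:
arm_command --deltas '[0, -0.006, -0.001, 0, 0, -0.012, -0.002, 0, 0, -0.018, -0.003, 0, 0, -0.024, -0.003, 0, 0, -0.03, -0.003, 0]'

```text
t: 9.15
tcp_pos: [0.5934, 0.0211, 0.2363]
tcp_rot: [-0.0, -0.14, 0.99, 0.0]
contact_force: [0.8, 2.1, -0.1]
gripper_width: 0.0005
gripper_force: 1.1
```

Emit:
arm_command --deltas '[0, -0.005, 0, 0, 0, -0.01, 0, 0, 0, -0.015, 0.001, 0, 0, -0.019, 0.002, 0, 0, -0.022, 0.003, 0]'

```text
t: 9.57
tcp_pos: [0.5997, 0.0001, 0.2335]
tcp_rot: [0.0, -0.14, 0.99, -0.0]
contact_force: [0.4, 3.5, 0.2]
gripper_width: 0.0004
gripper_force: 1.1
```

```bash
python3 - <<'E'
from h import *
s=imaging.grab_frame("side")[:,:,::-1];t=imaging.grab_frame("top")[:,:,::-1]
a=cv2.resize(s[140:310,270:390],None,fx=3.3,fy=3.3,interpolation=cv2.INTER_CUBIC)
b=cv2.resize(t[205:265,265:385],None,fx=3.3,fy=3.3,interpolation=cv2.INTER_CUBIC)
o=np.zeros((len(a),a.shape[1]+b.shape[1],3),np.uint8);o[:,:a.shape[1]]=a;o[:len(b),a.shape[1]:]=b
cv2.imwrite("pics/c4.png",o); print(bot.observe()["tcp_pos"])
E
```

```text
[ 5.99531868e-01 -1.59931910e-04  2.33465045e-01]
```

View pics/c4.png

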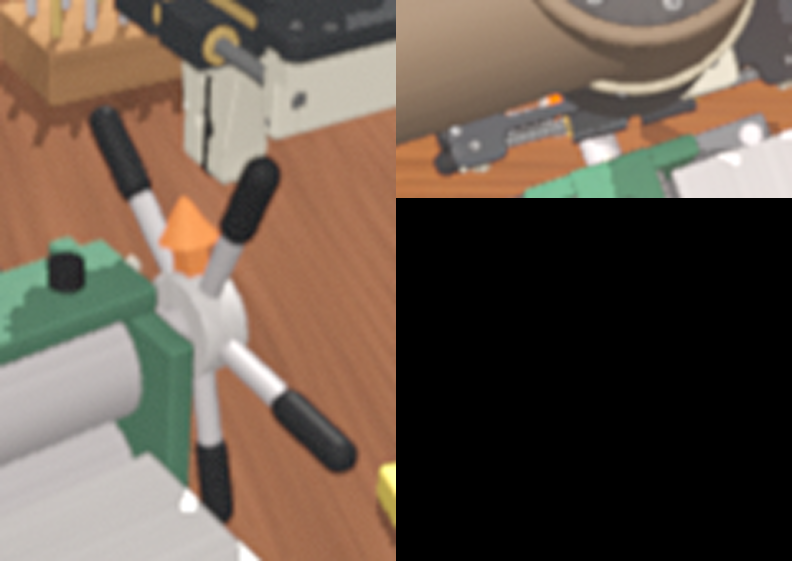

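The crop shows the upright orange pointer with its tip at (183,200). The pushed spoke's grip is at (250,200), about 20°, so about 16° remains. I'll push most of that, then measure the angle by fitting the grip centres.

Emit:
arm_command --deltas '[0, -0.004, 0.001, 0, 0, -0.008, 0.002, 0, 0, -0.012, 0.003, 0, 0, -0.016, 0.005, 0, 0, -0.018, 0.006, 0]'

```text
t: 10.08
tcp_pos: [0.6048, -0.0173, 0.2274]
tcp_rot: [0.0, -0.14, 0.99, -0.0]
contact_force: [1.0, 1.8, 0.1]
gripper_width: -0.0001
gripper_force: 1.0
```

```bash
cat > meas.py <<'E'
from h import *
from scipy.optimize import least_squares
def angle(im,guess,drop=()):
    h=cv2.cvtColor(im,cv2.COLOR_RGB2HSV); m=(h[:,:,2]<70).astype(np.uint8)
    m[:140]=0;m[320:]=0;m[:,:296]=0;m[:,400:]=0
    k,_,st,ce=cv2.connectedComponentsWithStats(m)
    pts=[(ce[i],st[i,4]) for i in range(1,k) if st[i,4]>80]
    print([(np.round(c,1).tolist(),int(a)) for c,a in pts])
    def P(v,a):
        y=np.array([-np.sin(v[2]),np.cos(v[2]),0]);hub=np.array([v[0],v[1],.14]);a=np.radians(a)
        return proj("side",hub+.093*(-np.sin(a)*y+[0,0,np.cos(a)]))
    v0=[.597,.0105,.277,guess]
    A=[]
    for c,_ in pts:
        al=guess+np.array([36,108,180,252,324]);d=[np.linalg.norm(P(v0,a)-c) for a in al]
        if min(d)<12:A.append((c,al[int(np.argmin(d))]-guess))
    f=lambda v:np.r_[np.concatenate([P(v,v[3]+o)-c for c,o in A]),(v[0]-.597)/.003,(v[1]-.0105)/.003,(v[2]-.277)/.02]
    r=least_squares(f,v0,x_scale=[.01,.01,.1,5]);print("n",len(A),"hub,yaw,angle",r.x.round(4),"res",r.fun.round(1))
E
python3 - <<'E'
from meas import *
im=imaging.grab_frame("side");cv2.imwrite("pics/s5.png",im[:,:,::-1])
angle(im,-3.)
angle(cv2.imread("pics/side0.png")[:,:,::-1],199.-0)
E
```

```text
[([356.0, 154.1], 1341), ([309.8, 182.2], 258), ([351.5, 209.6], 241), ([362.9, 278.7], 268), ([330.4, 280.6], 93)]
n 4 hub,yaw,angle [ 0.5969  0.0124  0.3122 -3.8258] res [ 1.8  0.9 -0.5  0.1 -0.7 -0.6 -0.3  0.7 -0.   0.6  1.8]
[([305.4, 185.8], 237), ([345.1, 200.0], 257), ([364.8, 271.7], 211), ([335.0, 285.3], 178)]
n 4 hub,yaw,angle [5.959000e-01 1.230000e-02 3.165000e-01 2.017866e+02] res [ 1.7  0.8 -0.3  0.8 -1.1 -0.9 -0.   0.4 -0.4  0.6  2. ]
```

Emit:
arm_command --deltas '[0, -0.002, 0.001, 0, 0, -0.004, 0.002, 0, 0, -0.006, 0.003, 0, 0, -0.006, 0.003, 0, 0, -0.006, 0.003, 0]'

```text
t: 10.55
tcp_pos: [0.606, -0.0228, 0.2245]
tcp_rot: [-0.0, -0.14, 0.99, -0.0]
contact_force: [0.3, -0.9, -0.2]
gripper_width: 0.0004
gripper_force: 0.2
```

Emit:
arm_command --deltas '[0, 0.004, -0.002, 0, 0, 0.008, -0.02, 0, 0, 0.008, -0.05, 0, 0, 0.008, -0.08, 0, 0, 0.008, -0.11, 0]'

```text
t: 10.97
tcp_pos: [0.6033, -0.0149, 0.3359]
tcp_rot: [-0.001, -0.14, 0.99, -0.0]
contact_force: [0.3, -0.3, -0.6]
gripper_width: 0.0005
gripper_force: 0.0
```

Emit:
arm_command --deltas '[0, 0, 0, 0, 0, 0, 0, 0, 0, 0, 0, 0, 0, 0, 0, 0, 0, 0, 0, 0]'

```text
t: 11.38
tcp_pos: [0.6034, -0.0149, 0.3333]
tcp_rot: [-0.001, -0.14, 0.99, -0.0]
contact_force: [0.2, -0.1, -0.2]
gripper_width: 0.0008
gripper_force: 0.0
```

```bash
python3 - <<'E'
from meas import *
im=imaging.grab_frame("side");t=imaging.grab_frame("top")
angle(im,0.)
# pointer by orange colour: row-wise midline of the arrow, cast on the wheel plane
m=cv2.inRange(cv2.cvtColor(im,cv2.COLOR_RGB2HSV),(5,150,200),(16,255,255));m[:150]=0;m[290:]=0;m[:,:300]=0;m[:,370:]=0
v,u=np.nonzero(m);print("orange",len(u),u.mean(),v.mean())
for a in(-4,0,4):
    n=np.array([-np.sin(.3),np.cos(.3),0]);r=np.radians(a)
    print(a,proj("side",np.array([.596,.012,.14])+.05*(-np.sin(r)*n+[0,0,np.cos(r)])),proj("side",np.array([.596,.012,.14])+.065*(-np.sin(r)*n+[0,0,np.cos(r)])))
a=cv2.resize(im[::1,:,::-1][140:310,270:390],None,fx=3.3,fy=3.3,interpolation=cv2.INTER_CUBIC)
b=cv2.resize(t[:,:,::-1][150:320,230:430],None,fx=1.9,fy=1.9,interpolation=cv2.INTER_CUBIC)
o=np.zeros((len(a),a.shape[1]+b.shape[1],3),np.uint8);o[:,:a.shape[1]]=a;o[:len(b),a.shape[1]:]=b
cv2.imwrite("pics/c6.png",o)
E
```

```text
[([311.5, 181.5], 271), ([353.4, 213.4], 228), ([361.8, 280.5], 286)]
n 3 hub,yaw,angle [ 0.5967  0.0118  0.3105 -0.4635] res [ 1.6  1.  -0.8 -0.2 -0.5 -0.1 -0.1  0.4  1.7]
orange 233 330.9184549356223 214.02575107296138
-4 [329.62507505 210.09828407] [329.62054996 201.66670814]
0 [330.83230766 211.05324446] [331.21030376 202.8841007 ]
4 [332.04197293 212.14635129] [332.80671663 204.28830104]
```

View pics/c6.png

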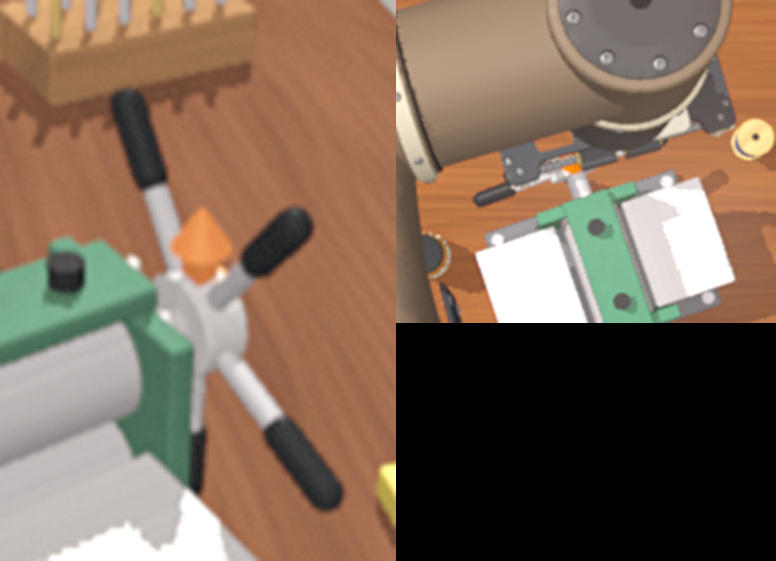

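The crop shows the arrow tip at (202,205), which is full-image pixel (331.2,202.1). A straight-up pointer would project to (331.2,202.9), and the grip fit gives -0.5°. The arm is clear and still.

```bash
python3 -c "
from bench import bot
print(bot.sign_off())"
```

```text
the job is handed in; nothing more can be done
None
```

I turned the star wheel with three gentle spoke pushes until the pointer measured about 0.5° off straight up, retracted the arm clear, and handed the job in at about 11.5 s (no verdict came back).

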